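# Slide the cooler block round the racks and bed it in the reader dock

### The arm

A 6-joint arm with a two-finger parallel gripper is mounted at the origin on the work surface. World frame = base frame: x ahead of the robot, y to its left, z up, the work surface at z = 0. Lengths are in m, angles in rad, forces in N, time in s.
With the tool pointing down it reaches from about 0.275 to 0.825 m from the base axis. Payload 5.2 kg.
Tool frame: the origin (TCP) lies at the very end of the fingers, on their centre line; the grasp point (between the pads) lies 19 mm behind it (env.grasp_offset is the distance from the TCP to the grasp point, in m); z points along the fingers, y is the line along which they close (so a half turn about z gives the same grasp; the last joint's range is limited). The gripper opens to 93 mm and grips with 3 to 60 N. Pads are 15 mm wide; open, the fingers measure 128 mm over their backs; the gripper's body (75 mm by 188 mm) begins 65 mm behind the grasp point.
Start: joints at [1.12, 0.259, 1.535, -0, 1.348, -0.203], TCP at [0.135, 0.533, 0.219] pointing down, gripper open.
Joint ranges: [-3.14, 3.14], [-0.91, 2.08], [0.19, 2.58], [-1.22, 4.36], [0.22, 2.71], [-3.12, 3.12]. Speed limits (rad/s): [2.57, 2.57, 3.14, 3.14, 3.14, 3.14].

### API

Orientations are given as a 3x3 rotation matrix whose columns are the frame's x, y, z axes.
In Python, from station import env, cams, workorder gives the robot as it stands.
- The arm moves only by the tool carry_out, never from a script. Its argument "moves" is a list of rows, each a list of 2 entries, a list of its own where there are three numbers: the shift along the world's x, y, z in cm, then the turn about the world's z in degrees. A call has 1 to 12 rows; each row shifts and turns the commanded pose from where the row before left it; what a row does not reach is not made up. A row lasts 1/8 s, in which the tool goes at most 62.5 mm and 10.7 degrees, less where a joint would pass 70% of its speed; a pose out of reach is approached as far as the arm can. A call with a gripper value outside its range is refused whole. "claw" is the finger opening in cm, from 0 to 9.3, set as the call begins (left out, the last holds). The fingers move at their own pace and stop on an object; "grip_force" is the grip in N (left out, the last holds). Time passes only in rows, so rows that do not move let the fingers close. It gives the time, the measured TCP pose, the force, the opening and the grip force at its end, in the units of the state.
- env.state(): the state, without advancing time (a new reading comes with each control period).
- cams.grab_frame(name): name is "side" or "top" or "wrist"; returns a dict with "pixels" (420x560x3 uint8, red, green, blue), "fx", "fy", "cx", "cy" (pixels), "R" (3x3) and "t" (3): a world point X has camera coordinates R X + t. Camera axes: x right, y down, z forward; pixel columns grow to the right and rows downward; lengths in m; the calibration is good to about 2 mm. A picture is of the moment at which its call begins. There is no depth.
- workorder.finish_job(): hands the job in; it is judged then, once.
The state is a dict: "time_s": time; "q": joint angles; "qvel": joint speeds; "tau": joint torques, N m; "tcp_pos": TCP position; "tool_rot": TCP orientation; "ft_force": force on the tool from outside, world axes, zero at the start; "wrist_torque": the same for the moment, N m; "grip_width": finger opening in m; "grip_force": force on a finger pad.
Only numpy, scipy, OpenCV 4.12 (cv2) and the standard library are available. Lean on these libraries where they do the work, as an engineer would, in place of code of your own. Each camera call takes 0.05 s, during which the arm holds its last target. There are 200 camera calls.

### The job

Slide the cooler block along the bench, through the gap between the tip box and the tube rack, and into the reader dock until its leading face is fully home against the dock's stop, without touching the tip box, the tube rack or the steel tray and without lifting or tipping the block. Then keep pressing it steadily against the stop with about 14 N for a second to bed it, never pushing the block or the dock with more than 20 N, and let go, leaving it fully home. Leave the bottle, the beaker and the jar where they stand.

Things in the scene. Friction and masses are not known exactly. Their poses are not given: they have to be found in the camera images.
- block: bench cooler block: grey plastic slab with aluminium top and tube caps, 92 mm along its x, 110 mm along its y, 40 mm tall, 0.21 to 0.34 kg, too wide to grasp; origin at the centre of its underside, z up. Slides on the bench with 1.5 to 4 N of drag (more if pressed down). Starts at the robot's left within 0.25 rad of the world axes; enters the dock x along x, its +x face (110 mm wide) leading
- block_rear (a point): centre of the block's -x face (110 mm wide, 40 mm tall), 46 mm behind the block's centre and 20 mm above the bench: the face to push it into the dock by; axes as the block's
- dock: fixed reader dock, open towards the robot: two aluminium guides 28 mm high, 12 mm thick, 115 mm apart inside, with a white housing 75 x 150 x 46 mm behind (x = 94 to 169 mm). Origin on the bench at the centre of the bay's mouth (front ends of the straight guides); x points into the bay (push direction), y to its left, z up. No floor: the block slides on the bench
- dock_entry (a point): on the bench, 25 mm ahead of the mouth on the bay's centre line, where the two short guiding flares begin: the entry is 141 mm wide here and narrows to 115 mm at the mouth; outermost metal 80 mm from the centre line; axes as the dock's
- plunger (a joint): black sprung feeler pin, 8 mm across, 18 mm above the bench on the bay's centre line, sticking out 8 mm from the stop; 0 = out, 0.008 m = pushed flush by a block against the stop; spring under 0.5 N. The stop is a rigid steel bar across the bay, clamped at a place that varies and is not reported: its face is 52 to 80 mm past the mouth, so a block fully home has its centre at dock x = 6 to 34 mm
- tip_box: fixed pipette-tip box with a blue band and white lid, 60 mm (its x) x 124 mm (its y) x 55 mm tall; origin at the centre of its underside. It stands on one side of the gap (nearer or farther from the robot)
- tube_rack: fixed white rack full of capped tubes, 60 mm (its x) x 124 mm (its y) x 50 mm tall; origin at the centre of its underside. It stands on the other side of the gap, about 0.22 m in x from the tip box; the clear gap between them is at least 130 mm wide and lies between the block's start and the dock
- tray: fixed open steel sample tray, 84 mm (its x) x 124 mm (its y) x 25 mm tall, origin at the centre of its underside; to the robot's right, past the dock's entry
- bottle: loose amber bottle, 56 mm across, 115 mm tall; origin at the centre of its underside; bystander
- beaker: loose open glass beaker, 60 mm across, 75 mm tall; origin at the centre of its underside; bystander
- jar: loose white jar, 52 mm across, 55 mm tall; origin at the centre of its underside; bystander
Not all that is in view belongs to the job. Leave any red look-alike of the tip_box alone.

How it is judged:
By the outcome, as a careful person would: the job done as asked, in the order asked, and still so for the second after the job is handed in, with the robot touching nothing.
It also fails if it takes over 72 s, if anything falls off the work surface, if the arm or the gripper's body presses on something with over 40 N, if the wrist force passes 120 N, or if a joint passes its speed limit or range.

## Working session

There is one attempt and no reset: what is moved stays moved. The work goes in short steps, Python scripts to look and compute and a tool call to move; the robot and the scene stay as the last step left them, time stands still between calls to the robot, and variables do not carry over. Pictures are saved under pics/ and viewed, at most 10 in all, crops included, and the job is handed in when it is done.

Besides the shell and the picture viewer there is one more tool, called after "Emit:" as name([rows], argument=value, ...), one row to a line, values as JSON. carry_out: Moves the arm, as the interface text tells. Its arguments: {"type":"object","properties":{"moves":{"type":"array"},"claw":{"type":"number"},"grip_force":{"type":"number"}},"required":["moves"]}

```bash
mkdir -p pics
python3 - <<'E'
from station import env,cams
import cv2,pickle
d={}
for n in("top","side"):
    f=cams.grab_frame(n);d[n]=f
    cv2.imwrite(f"pics/{n}0.png",f["pixels"][:,:,::-1]); print(n,f["fx"],f["cx"],f["cy"],(-f["R"].T@f["t"]).round(3),f["R"].round(3).tolist())
pickle.dump(d,open("f0.pkl","wb"));s=env.state();print(s["time_s"],s["tcp_pos"],s["tool_rot"],s["ft_force"])
E
```

```text
top 429.20598625282526 279.4696160540798 211.5605153184756 [0.464 0.021 1.07 ] [[-0.015, -1.0, -0.025], [-0.996, 0.017, -0.085], [0.085, 0.024, -0.996]]
side 496.13409117220095 272.3704973386376 205.38232471454748 [ 0.096 -0.603  0.994] [[0.81, -0.586, -0.003], [-0.457, -0.628, -0.631], [0.368, 0.512, -0.776]]
0.1 [0.13466174 0.53277094 0.21792128] [[-9.69459603e-01  2.45250071e-01 -6.93952667e-04]
 [ 2.45250848e-01  9.69458568e-01 -1.45132427e-03]
 [ 3.16820978e-04 -1.57719273e-03 -9.99998706e-01]] [ 1.20467234 -0.53456085  0.04148895]
```

View pics/top0.png

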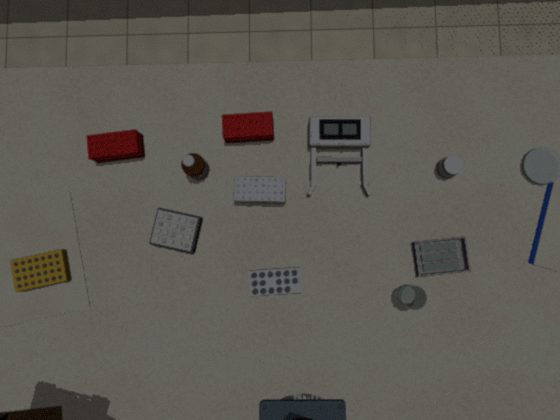

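View pics/side0.png

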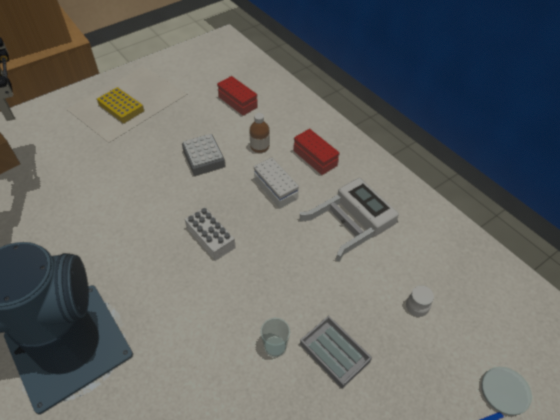

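The top view (up = +x, left = +y) shows the block at (176,230), the tip box at (260,190), the tube rack at (275,282), the dock mouth around row 185 between columns 312 and 364, the bottle at (193,165), the tray at (440,257), the beaker at (408,296) and the jar at (449,167). I'll take a zoomed crop for the corners.

Run:
```python
import pickle,cv2
f=pickle.load(open("f0.pkl","rb"))["top"]
c=f["pixels"][108:308,140:400,::-1]
c=cv2.convertScaleAbs(cv2.resize(c,None,fx=3,fy=3,interpolation=cv2.INTER_CUBIC)[:600,:780],alpha=1.5)
for i in range(0,260,20): cv2.putText(c,str(140+i),(i*3,10),0,.35,(0,0,255)); cv2.line(c,(i*3,12),(i*3,18),(0,0,255))
for i in range(0,200,20): cv2.putText(c,str(108+i),(0,i*3+4),0,.35,(0,0,255)); cv2.line(c,(22,i*3),(30,i*3),(0,0,255))
cv2.imwrite("pics/crop0.png",c)
```

```text
(no output)
```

View pics/crop0.png

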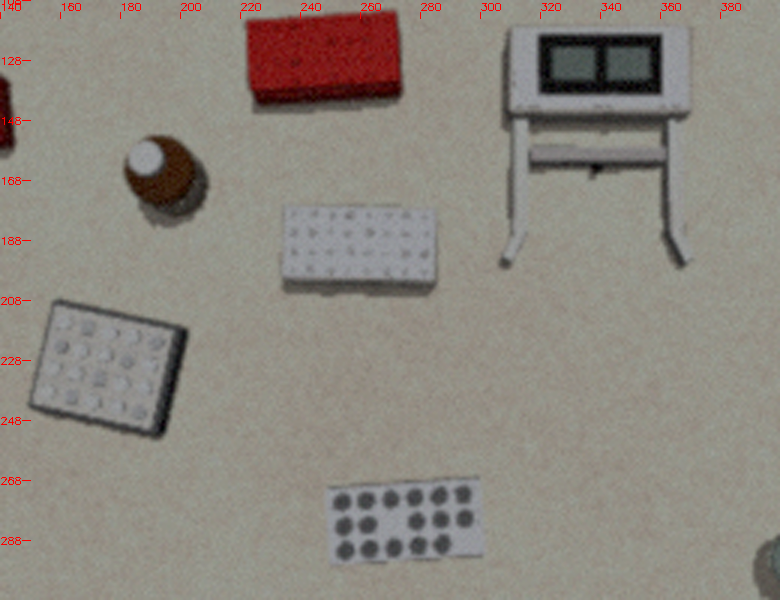

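```bash
cat > h.py <<'E'
import numpy as np
def ray(f,uv,z):
    uv=np.atleast_2d(uv).astype(float); C=-f["R"].T@f["t"]
    d=np.c_[(uv[:,0]-f["cx"])/f["fx"],(uv[:,1]-f["cy"])/f["fy"],np.ones(len(uv))]@f["R"]
    return C+d*((z-C[2])/d[:,2])[:,None]
E
python3 - <<'E'
import pickle,numpy as np
from h import ray
f=pickle.load(open("f0.pkl","rb"))["top"]
P={"block":(.04,[(55,301),(179,326),(155,434),(30,406)]),"tip":(.055,[(284,205),(436,207),(434,283),(283,278)]),"rack":(.045,[(328,487),(480,477),(483,555),(333,562)]),
"house":(.046,[(511,28),(690,28),(690,110),(511,108)]),"guideouter L top/bot, R":(.028,[(514,118),(511,236),(677,118),(684,234)]),"guideinner":(.028,[(528,118),(525,236),(664,118),(664,236)]),"flare tips":(.028,[(501,262),(511,265),(680,266),(690,262)]),"stop face":(.028,[(530,160),(664,160)])}
for k,(z,p) in P.items():
    X=ray(f,np.array(p)/3+[140,108],z)[:,:2]; print(k,X.round(3).tolist(),"c",X.mean(0).round(4))
    if len(p)==4: print("  sides",[round(float(np.hypot(*(X[i]-X[i-1]))),3) for i in (1,2,3,0)],"ang",[round(float(np.arctan2(*(X[b]-X[a])[::-1])),3) for a,b in ((3,0),(2,1))])
E
```

```text
block [[0.565, 0.34], [0.543, 0.239], [0.457, 0.258], [0.48, 0.359]] c [0.5112 0.2988]
  sides [0.103, 0.089, 0.104, 0.087] ang [-0.226, -0.219]
tip [[0.637, 0.151], [0.633, 0.03], [0.573, 0.032], [0.579, 0.152]] c [0.6055 0.0916]
  sides [0.121, 0.061, 0.12, 0.059] ang [-0.019, -0.042]
rack [[0.413, 0.119], [0.419, -0.001], [0.358, -0.003], [0.354, 0.116]] c [0.3861 0.0577]
  sides [0.12, 0.061, 0.118, 0.059] ang [0.059, 0.02]
house [[0.781, -0.033], [0.777, -0.178], [0.71, -0.176], [0.715, -0.032]] c [ 0.7457 -0.1046]
  sides [0.145, 0.067, 0.144, 0.066] ang [-0.021, -0.032]
guideouter L top/bot, R [[0.711, -0.035], [0.613, -0.031], [0.708, -0.168], [0.612, -0.171]] c [ 0.6609 -0.1012]
  sides [0.098, 0.167, 0.096, 0.168] ang [0.943, 2.174]
guideinner [[0.71, -0.047], [0.613, -0.042], [0.708, -0.158], [0.611, -0.155]] c [ 0.6605 -0.1002]
  sides [0.098, 0.15, 0.097, 0.147] ang [0.826, 2.26]
flare tips [[0.592, -0.022], [0.589, -0.03], [0.586, -0.167], [0.589, -0.175]] c [ 0.589  -0.0985]
  sides [0.008, 0.137, 0.009, 0.153] ang [1.553, 1.547]
stop face [[0.675, -0.047], [0.673, -0.157]] c [ 0.6743 -0.102 ]
```

Run:
```python
import pickle,numpy as np
from h import ray
d=pickle.load(open("f0.pkl","rb"))
f=d["top"]
g=lambda p,z:ray(f,np.array(p)/3+[140,108],z)[0,:2].round(3)
print("cap",g([(146,157)],.115),"body left/right/bottom z.08,.0",g([(125,165)],.08),g([(196,180)],.03),g([(168,212)],0.0))
for n,p,z in (("side",(259,117),.115),("side",(260,150),0.0),("side",(193,137),.04),("side",(223,154),.04),("side",(213,163),.04)):
    print(n,p,ray(d[n],p,z)[0].round(3))
for p,z in (((449,160),.055),((407,292),.075),((440,257),.025)): print(ray(f,p,z)[0].round(3))
```

```text
cap [0.666 0.248] body left/right/bottom z.08,.0 [0.667 0.273] [0.664 0.227] [0.643 0.257]
side (259, 117) [0.662 0.244 0.115]
side (260, 150) [0.658 0.238 0.   ]
side (193, 137) [0.513 0.356 0.04 ]
side (223, 154) [0.545 0.25  0.04 ]
side (213, 163) [0.506 0.237 0.04 ]
[ 0.667 -0.359  0.055]
[ 0.361 -0.243  0.075]
[ 0.438 -0.338  0.025]
```

The block is at (0.511, 0.299) with yaw about −12.7°. The gap is centred on x≈0.496 and about 150 mm wide. The dock centre line is y≈−0.10 with yaw about −1.7°, and the stop is at x≈0.674. I'm moving in behind the block's +y face.

Emit:
carry_out([
  [[4,-1.4,0],-8.8],
  [[4,-1.4,0],-8.8],
  [[4,-1.4,0],-8.8],
  [[4,-1.4,0],-8.8],
  [[4,-1.4,0],-8.8],
  [[4,-1.4,0],-8.8],
  [[4,-1.4,0],-8.8],
  [[4,-1.4,0],-8.8],
  [[4,-1.4,0],-8.8],
  [[3.6,-1.4,0],-8.8],
  [[0,0,0],0],
], claw=4.5)

```text
time_s: 1.48
tcp_pos: [0.5331, 0.3914, 0.2173]
tool_rot: [[0.215, 0.977, -0.001], [0.977, -0.215, -0.001], [-0.001, -0.001, -1.0]]
ft_force: [0.2, -0.8, -0.3]
grip_width: 0.0454
grip_force: 0.0
```

Emit:
carry_out([
  [[0,0,-5],0],
  [[0,0,-5],0],
  [[0,0,-5],0],
  [[0,0,-4],0],
  [[0,0,-1.3],0],
  [[0,0,0],0],
])

```text
time_s: 2.22
tcp_pos: [0.5301, 0.3935, 0.0155]
tool_rot: [[0.21, 0.978, -0.001], [0.978, -0.21, -0.0], [-0.001, -0.001, -1.0]]
ft_force: [0.1, 0.8, 0.4]
grip_width: 0.0447
grip_force: 0.0
```

Emit:
carry_out([
  [[-0.2,-0.8,0],0],
  [[-0.2,-0.8,0],0],
  [[-0.1,-0.4,0],0],
  [[-0.1,-0.4,0],0],
  [[-0.1,-0.4,0],0],
  [[-0.1,-0.4,0],0],
  [[0,0,0],0],
])

```text
time_s: 3.1
tcp_pos: [0.5232, 0.3612, 0.0159]
tool_rot: [[0.211, 0.977, 0.001], [0.977, -0.211, 0.0], [0.0, 0.001, -1.0]]
ft_force: [-0.1, 1.7, 0.2]
grip_width: 0.0452
grip_force: 0.7
```

Run:
```python
from station import cams
import cv2,pickle
f=cams.grab_frame("top");pickle.dump(f,open("f1.pkl","wb"))
c=f["pixels"][180:300,120:280,::-1]
cv2.imwrite("pics/c1.png",cv2.convertScaleAbs(cv2.resize(c,None,fx=4,fy=4,interpolation=cv2.INTER_CUBIC),alpha=1.5))
```

```text
(no output)
```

View pics/c1.png

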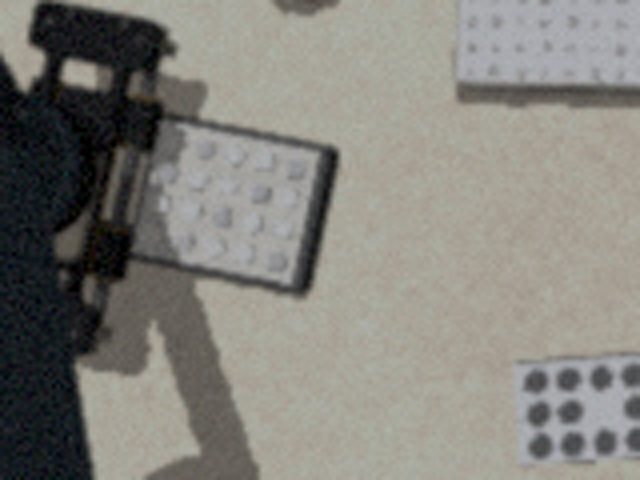

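Emit:
carry_out([
  [[-0.1,-0.5,0],0],
  [[-0.1,-0.8,0],0.45],
  [[-0.1,-0.8,0],0.45],
  [[-0.1,-0.8,0],0.45],
  [[-0.1,-0.8,0],0.45],
  [[-0.1,-0.8,0],0.45],
  [[-0.1,-0.8,0],0.45],
  [[-0.1,-0.8,0],0.45],
  [[-0.1,-0.8,0],0.45],
  [[-0.1,-0.8,0],0.45],
  [[-0.1,-0.8,0],0.45],
  [[-0.1,-0.8,0],0.45],
])

```text
time_s: 4.65
tcp_pos: [0.5107, 0.2677, 0.0156]
tool_rot: [[0.126, 0.992, -0.0], [0.992, -0.126, -0.0], [-0.0, -0.0, -1.0]]
ft_force: [-0.2, 4.2, 2.9]
grip_width: 0.045
grip_force: 2.0
```

Run:
```python
from station import cams
import cv2,pickle
f=cams.grab_frame("top");pickle.dump(f,open("f2.pkl","wb"))
c=f["pixels"][160:300,150:310,::-1]
cv2.imwrite("pics/c2.png",cv2.convertScaleAbs(cv2.resize(c,None,fx=4,fy=4,interpolation=cv2.INTER_CUBIC),alpha=1.5))
```

```text
(no output)
```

View pics/c2.png

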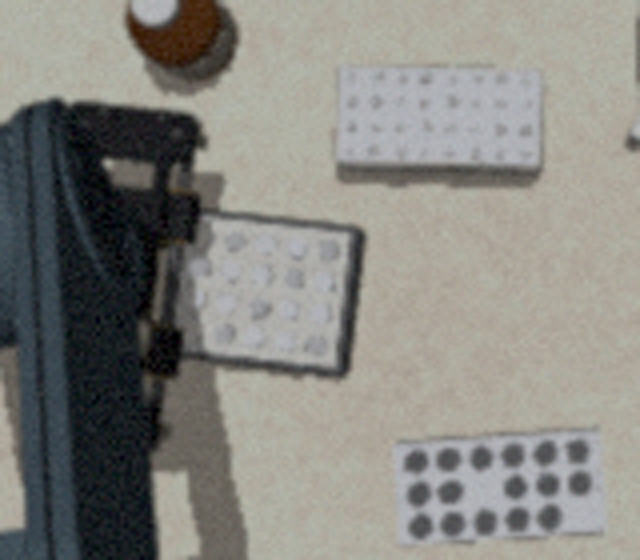

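The block is following squarely and sits centred in the gap. Next I continue through it.

Emit:
carry_out([
  [[-0.1,-0.9,0],0.5],
  [[-0.1,-0.9,0],0.5],
  [[-0.1,-0.9,0],0.5],
  [[-0.1,-0.9,0],0.5],
  [[-0.1,-0.9,0],0.5],
  [[-0.1,-0.9,0],0.5],
  [[-0.1,-0.9,0],0.5],
  [[-0.1,-0.9,0],0.5],
  [[-0.1,-0.9,0],0.5],
  [[0,-0.9,0],0.5],
  [[0,-0.9,0],0.5],
  [[0,-0.9,0],0],
])

```text
time_s: 6.2
tcp_pos: [0.5019, 0.1596, 0.0156]
tool_rot: [[0.03, 1.0, -0.0], [1.0, -0.03, -0.0], [-0.0, -0.0, -1.0]]
ft_force: [-0.6, 1.2, -0.1]
grip_width: 0.0447
grip_force: 0.7
```

Emit:
carry_out([
  [[0,-0.9,0],0],
  [[0,-0.9,0],0],
  [[0,-0.9,0],0],
  [[0,-0.9,0],0],
  [[0,-0.9,0],0],
  [[0,-0.9,0],0],
  [[0,-0.9,0],0],
  [[0,-0.9,0],0],
  [[0,-0.9,0],0],
  [[0,-0.9,0],0],
  [[0,-0.9,0],0],
  [[0,-0.9,0],0],
])

```text
time_s: 7.7
tcp_pos: [0.5019, 0.0516, 0.0156]
tool_rot: [[0.03, 1.0, -0.0], [1.0, -0.03, -0.0], [-0.0, -0.0, -1.0]]
ft_force: [0.4, 1.1, -1.1]
grip_width: 0.0449
grip_force: 0.7
```

Emit:
carry_out([
  [[0,-0.9,0],0],
  [[0,-0.9,0],0],
  [[0,-0.9,0],0],
  [[0,-0.9,0],0],
  [[0,-0.9,0],0],
  [[0,-0.9,0],0],
  [[0,-0.9,0],0],
  [[0,-0.6,0],0],
  [[0,-0.4,0],0],
  [[0,-0.2,0],0],
  [[0,0,0],0],
])

```text
time_s: 9.07
tcp_pos: [0.502, -0.0231, 0.0157]
tool_rot: [[0.03, 1.0, 0.0], [1.0, -0.03, -0.0], [-0.0, 0.0, -1.0]]
ft_force: [0.5, 0.2, 0.7]
grip_width: 0.0446
grip_force: 0.0
```

Run:
```python
from station import cams
import cv2,pickle
f=cams.grab_frame("top");pickle.dump(f,open("f3.pkl","wb"))
c=f["pixels"][108:258,240:400,::-1]
c=cv2.convertScaleAbs(cv2.resize(c,None,fx=4,fy=4,interpolation=cv2.INTER_CUBIC),alpha=1.5)
cv2.imwrite("pics/c3.png",c)
```

```text
(no output)
```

View pics/c3.png

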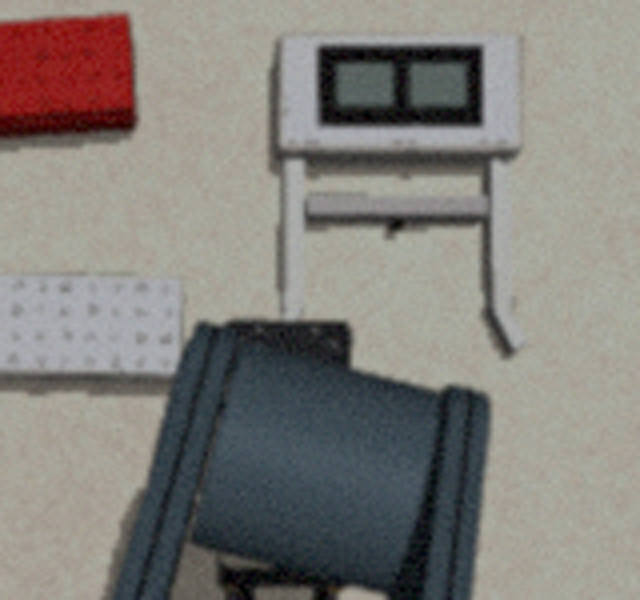

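Emit:
carry_out([
  [[0,-0.5,0],0],
  [[0,-0.3,0],0],
  [[0,-0.1,0],0],
  [[0,0,0],0],
  [[0,2,0],0],
  [[0,3,1],0],
  [[0,0,5],0],
  [[0,0,5],0],
  [[0,0,4],0],
])

```text
time_s: 10.25
tcp_pos: [0.5022, 0.0178, 0.1676]
tool_rot: [[0.03, 1.0, 0.001], [1.0, -0.03, -0.001], [-0.001, 0.002, -1.0]]
ft_force: [0.6, -0.3, -1.2]
grip_width: 0.045
grip_force: 0.0
```

Emit:
carry_out([
  [[-2,0,0],-9],
  [[-2,0,0],-9],
  [[-2,-1.5,0],-9],
  [[-2,-1.5,0],-9],
  [[-2,-2,0],-9],
  [[-2,-2,0],-9],
  [[-2,-2,0],-9],
  [[0,-2,0],-9],
  [[0,0,0],-9],
  [[0,0,0],-9],
  [[0,0,0],0],
])

```text
time_s: 11.62
tcp_pos: [0.3617, -0.0922, 0.1656]
tool_rot: [[1.0, -0.029, -0.0], [-0.029, -1.0, -0.001], [-0.0, 0.001, -1.0]]
ft_force: [-0.2, -0.3, -0.7]
grip_width: 0.0447
grip_force: 0.0
```

Run:
```python
from station import cams,env
import cv2,pickle
f=cams.grab_frame("top");pickle.dump(f,open("f4.pkl","wb"))
c=f["pixels"][108:258,280:400,::-1]
c=cv2.convertScaleAbs(cv2.resize(c,None,fx=4,fy=4,interpolation=cv2.INTER_CUBIC),alpha=1.5)
cv2.imwrite("pics/c4.png",c); s=env.state(); print(s["tcp_pos"],s["tool_rot"][:2])
```

```text
[ 0.36171676 -0.09204875  0.16560686] [[ 9.99625539e-01 -2.73628091e-02 -2.42233739e-04]
 [-2.73629208e-02 -9.99625455e-01 -4.70302525e-04]]
```

View pics/c4.png

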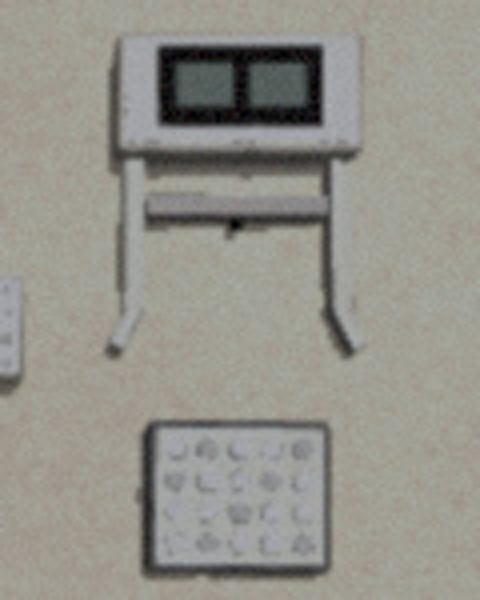

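The block stands squarely in front of the dock: its top spans crop columns 152–330, and the guides' inner edges are near 143 and 330. I'll measure the edges at subpixel level with profiles.

Run:
```python
import pickle,numpy as np
from h import ray
f=pickle.load(open("f4.pkl","rb"));I=f["pixels"].astype(float).mean(2)
for a,b in((164,172),(174,182),(216,226),(238,248)):
    p=I[a:b,300:376].mean(0); print(a,b,p.round().astype(int).tolist())
for a,b in((322,332),(350,360)):
    print("rows205-255 cols",a,I[205:256,a:b].mean(1).round().astype(int).tolist())
for a,b in((318,330),(344,358)):
    print("rows150-168 cols",a,I[150:170,a:b].mean(1).round().astype(int).tolist())
```

```text
164 172 [103, 104, 104, 106, 105, 105, 105, 106, 98, 71, 63, 86, 105, 110, 109, 105, 97, 94, 95, 94, 94, 96, 98, 99, 99, 99, 99, 99, 100, 100, 100, 101, 99, 100, 100, 99, 87, 78, 76, 84, 89, 93, 94, 95, 96, 94, 97, 99, 101, 100, 100, 99, 98, 98, 98, 100, 100, 100, 101, 97, 69, 42, 58, 99, 109, 108, 107, 107, 104, 104, 106, 106, 105, 105, 105, 105]
174 182 [106, 105, 105, 105, 104, 105, 104, 106, 99, 74, 64, 87, 105, 109, 108, 106, 104, 102, 104, 104, 104, 104, 104, 104, 105, 104, 105, 105, 106, 105, 104, 105, 105, 106, 106, 106, 105, 105, 107, 106, 106, 106, 105, 105, 106, 106, 105, 105, 104, 104, 105, 105, 105, 103, 105, 106, 105, 107, 106, 101, 75, 47, 50, 84, 104, 107, 107, 106, 104, 104, 104, 105, 104, 104, 104, 104]
216 226 [102, 103, 102, 104, 104, 103, 103, 103, 102, 103, 102, 104, 104, 104, 95, 68, 34, 37, 62, 92, 107, 109, 107, 106, 106, 106, 105, 108, 107, 100, 100, 102, 101, 103, 106, 108, 107, 100, 101, 103, 106, 108, 109, 108, 108, 106, 107, 108, 108, 107, 105, 106, 106, 98, 97, 99, 100, 102, 105, 107, 99, 66, 70, 98, 104, 104, 104, 103, 104, 104, 105, 104, 105, 105, 104
[... 427 characters left out ...]
1, 102, 103, 95, 61, 62, 100, 109, 108, 106, 103, 101, 98, 99, 106, 109, 108, 103, 98, 99, 97, 98, 106, 108, 106, 108, 108, 109, 105, 104, 107, 107, 104, 105, 104, 103, 103, 106, 109, 104, 68, 44, 56, 78, 98, 104, 103]
rows205-255 cols 350 [106, 104, 104, 104, 104, 104, 103, 98, 72, 61, 89, 106, 107, 102, 98, 97, 98, 100, 106, 107, 107, 107, 106, 106, 104, 105, 108, 108, 108, 107, 107, 106, 105, 103, 106, 108, 106, 102, 102, 99, 97, 103, 108, 102, 66, 41, 45, 70, 96, 104, 104]
rows150-168 cols 318 [58, 70, 94, 105, 105, 100, 87, 90, 92, 93, 90, 65, 38, 44, 66, 89, 103, 105, 105, 105]
rows150-168 cols 344 [60, 73, 99, 106, 106, 106, 103, 95, 91, 91, 88, 65, 38, 40, 67, 93, 104, 106, 104, 105]
```

Run:
```python
import pickle,numpy as np
from h import ray
f=pickle.load(open("f4.pkl","rb"))
for n,p,z in (("blk R",[(362.5,221),(362.5,243)],.04),("blk L base",[(314.9,221),(314.9,243)],0),
 ("dockR inner",[(362.4,168),(362.9,178)],.028),("dockR inner base",[(359.6,168),(359.7,178)],0),("dockL outer top",[(310.8,168),(310.9,178)],.028),("dockL outer base",[(308.8,168),(308.9,178)],0),
 ("blk front",[(327,212.6),(355,212.8)],.04),("blk rear top",[(327,248.9),(355,249.0)],.04),("blk rear base",[(327,252),(355,252.2)],0),("stop face top",[(324,161.0),(351,161.0)],.028),("plunger",[(338.8,162)],.018)):
    print(n,ray(f,p,z)[:,:2].round(4).tolist())
```

```text
blk R [[0.5261, -0.1529], [0.4736, -0.1513]]
blk L base [[0.5304, -0.0415], [0.4757, -0.0403]]
dockR inner [[0.6567, -0.1587], [0.632, -0.1591]]
dockR inner base [[0.662, -0.1565], [0.6366, -0.156]]
dockL outer top [[0.6591, -0.0326], [0.6343, -0.0324]]
dockL outer base [[0.6645, -0.029], [0.639, -0.0288]]
blk front [[0.5477, -0.0686], [0.5461, -0.1356]]
blk rear top [[0.4608, -0.0665], [0.4596, -0.133]]
blk rear base [[0.4531, -0.0698], [0.4516, -0.1388]]
stop face top [[0.6759, -0.0654], [0.6746, -0.1314]]
plunger [[0.6747, -0.1027]]
```

The block is centred on the dock's axis to within about 1 mm, with yaw matching to about 0.5°. Now I descend behind the rear face and push in.

Emit:
carry_out([
  [[1,-0.1,-5],0],
  [[1,-0.1,-5],0],
  [[1,-0.1,-4],0],
  [[1,0,-1],0],
  [[1,0,0],0],
  [[1,0,0],0],
  [[1,0,0],0],
  [[0.5,0,0],0],
  [[0.5,0,0],0],
  [[0.4,0,0],0],
])

```text
time_s: 12.92
tcp_pos: [0.446, -0.0948, 0.0157]
tool_rot: [[1.0, -0.03, -0.0], [-0.03, -1.0, -0.0], [-0.0, 0.0, -1.0]]
ft_force: [-0.3, -0.4, 0.1]
grip_width: 0.045
grip_force: 0.0
```

Emit:
carry_out([
  [[0.4,0,0],0],
  [[0.4,0,0],0],
  [[0.6,0,0],0],
  [[0.8,0,0],0],
  [[0.8,0,0],0],
  [[0.8,-0.1,0],0],
  [[0.8,0,0],0],
  [[0.8,0,0],0],
])

```text
time_s: 13.92
tcp_pos: [0.5005, -0.0958, 0.0156]
tool_rot: [[1.0, -0.03, -0.0], [-0.03, -1.0, 0.0], [-0.0, -0.0, -1.0]]
ft_force: [-1.4, 0.0, -1.1]
grip_width: 0.0451
grip_force: 0.7
```

Emit:
carry_out([
  [[0.5,0,0],0],
  [[0.5,0,0],0],
  [[0.5,-0.1,0],0],
  [[0.4,0,0],0],
  [[0.4,0,0],0],
])

```text
time_s: 14.55
tcp_pos: [0.5229, -0.0968, 0.0157]
tool_rot: [[1.0, -0.031, -0.0], [-0.031, -1.0, 0.0], [-0.0, -0.0, -1.0]]
ft_force: [-3.6, 0.7, 1.0]
grip_width: 0.0452
grip_force: 1.4
```

Emit:
carry_out([
  [[0.3,0,0],0],
  [[0.3,0,0],0],
  [[0.3,0,0],0],
  [[0.3,0,0],0],
  [[0.3,0,0],0],
  [[0.3,0,0],0],
])

```text
time_s: 15.3
tcp_pos: [0.541, -0.0968, 0.0157]
tool_rot: [[1.0, -0.03, -0.0], [-0.03, -1.0, 0.0], [-0.0, -0.0, -1.0]]
ft_force: [-4.2, 0.5, 3.4]
grip_width: 0.0448
grip_force: 1.9
```

Run:
```python
from station import cams
import cv2,pickle
f=cams.grab_frame("top");pickle.dump(f,open("f5.pkl","wb"))
c=f["pixels"][128:248,280:400,::-1]
cv2.imwrite("pics/c5.png",cv2.convertScaleAbs(cv2.resize(c,None,fx=5,fy=5,interpolation=cv2.INTER_CUBIC),alpha=1.5))
```

```text
(no output)
```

View pics/c5.png

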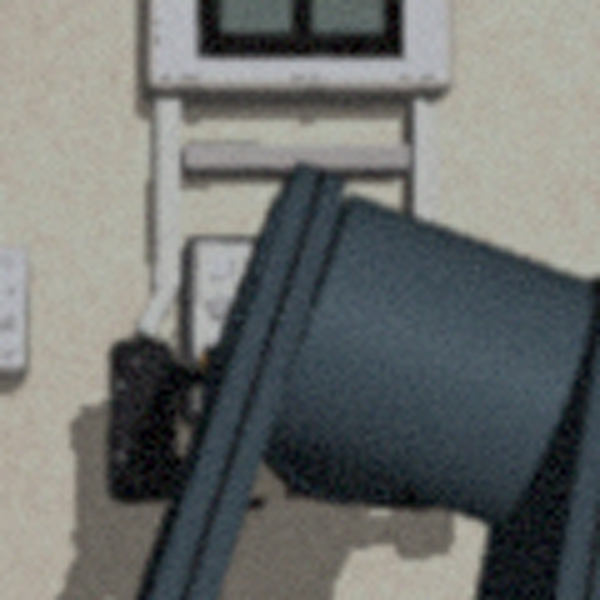

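The block is entering between the guides. Its front edge is at crop row 237 and the stop at about 170, so roughly 32 mm remain.

Emit:
carry_out([
  [[0.3,0,0],0],
  [[0.3,0,0],0],
  [[0.3,0,0],0],
  [[0.3,0,0],0],
  [[0.3,0,0],0],
  [[0.2,0,0],0],
  [[0.2,0,0],0],
  [[0.2,0,0],0],
])

```text
time_s: 16.35
tcp_pos: [0.562, -0.0968, 0.0156]
tool_rot: [[1.0, -0.031, 0.0], [-0.031, -1.0, 0.0], [0.0, -0.0, -1.0]]
ft_force: [-2.6, 0.2, 0.6]
grip_width: 0.0449
grip_force: 1.5
```

Emit:
carry_out([
  [[0.1,0,0],0],
  [[0.1,0,0],0],
  [[0.1,0,0],0],
  [[0.1,0,0],0],
])

```text
time_s: 16.85
tcp_pos: [0.5659, -0.0968, 0.0156]
tool_rot: [[1.0, -0.031, 0.0], [-0.031, -1.0, 0.0], [0.0, -0.0, -1.0]]
ft_force: [-2.3, -0.2, 2.2]
grip_width: 0.0447
grip_force: 1.4
```

Emit:
carry_out([
  [[0.1,0,0],0],
  [[0.1,0,0],0],
  [[0.1,0,0],0],
])

```text
time_s: 17.23
tcp_pos: [0.5689, -0.0968, 0.0156]
tool_rot: [[1.0, -0.031, -0.0], [-0.031, -1.0, 0.0], [-0.0, -0.0, -1.0]]
ft_force: [-3.8, -0.2, 1.2]
grip_width: 0.0452
grip_force: 1.5
```

Emit:
carry_out([
  [[0.05,0,0],0],
  [[0.05,0,0],0],
  [[0.05,0,0],0],
  [[0.05,0,0],0],
])

```text
time_s: 17.73
tcp_pos: [0.5709, -0.0968, 0.0156]
tool_rot: [[1.0, -0.031, 0.0], [-0.031, -1.0, -0.0], [0.0, 0.0, -1.0]]
ft_force: [-2.9, 0.4, 1.6]
grip_width: 0.045
grip_force: 1.5
```

Emit:
carry_out([
  [[0.05,0,0],0],
  [[0.05,0,0],0],
])

```text
time_s: 17.98
tcp_pos: [0.5719, -0.0968, 0.0156]
tool_rot: [[1.0, -0.03, -0.0], [-0.03, -1.0, 0.0], [-0.0, -0.0, -1.0]]
ft_force: [-3.2, -0.2, 1.3]
grip_width: 0.0448
grip_force: 1.5
```

Emit:
carry_out([
  [[0.05,0,0],0],
  [[0.05,0,0],0],
])

```text
time_s: 18.23
tcp_pos: [0.5729, -0.0968, 0.0156]
tool_rot: [[1.0, -0.03, -0.0], [-0.03, -1.0, -0.0], [-0.0, 0.0, -1.0]]
ft_force: [-3.3, -0.2, 1.5]
grip_width: 0.0454
grip_force: 1.5
```

Emit:
carry_out([
  [[0.04,0,0],0],
  [[0.04,0,0],0],
])

```text
time_s: 18.48
tcp_pos: [0.5737, -0.0968, 0.0156]
tool_rot: [[1.0, -0.03, -0.0], [-0.03, -1.0, -0.0], [-0.0, 0.0, -1.0]]
ft_force: [-4.0, -0.6, 1.5]
grip_width: 0.0452
grip_force: 1.5
```

Emit:
carry_out([
  [[0.04,0,0],0],
  [[0.04,0,0],0],
])

```text
time_s: 18.73
tcp_pos: [0.5745, -0.0968, 0.0157]
tool_rot: [[1.0, -0.031, 0.0], [-0.031, -1.0, 0.0], [0.0, -0.0, -1.0]]
ft_force: [-3.4, -0.7, 0.6]
grip_width: 0.045
grip_force: 1.7
```

Emit:
carry_out([
  [[0.04,0,0],0],
  [[0.04,0,0],0],
])

```text
time_s: 18.98
tcp_pos: [0.5745, -0.0968, 0.0156]
tool_rot: [[1.0, -0.03, -0.002], [-0.03, -1.0, 0.0], [-0.002, -0.0, -1.0]]
ft_force: [-6.9, -0.0, 4.0]
grip_width: 0.0451
grip_force: 3.3
```

Contact with the stop, at about 4 N per mm of command. Now I increase the press gradually.

Emit:
carry_out([
  [[0.04,0,0],0],
  [[0.04,0,0],0],
  [[0,0,0],0],
])

```text
time_s: 19.35
tcp_pos: [0.5745, -0.0968, 0.0156]
tool_rot: [[1.0, -0.03, -0.003], [-0.03, -1.0, 0.0], [-0.003, -0.0, -1.0]]
ft_force: [-9.0, -2.0, 5.4]
grip_width: 0.0449
grip_force: 4.1
```

Emit:
carry_out([
  [[0.04,0,0],0],
  [[0.03,0,0],0],
  [[0.03,0,0],0],
])

```text
time_s: 19.73
tcp_pos: [0.5745, -0.0968, 0.0157]
tool_rot: [[1.0, -0.03, -0.005], [-0.03, -1.0, 0.0], [-0.005, -0.0, -1.0]]
ft_force: [-10.9, -1.3, 8.8]
grip_width: 0.0451
grip_force: 5.9
```

Emit:
carry_out([
  [[0,0,0.03],0],
  [[0,0,0],0],
])

```text
time_s: 19.98
tcp_pos: [0.5745, -0.0968, 0.0157]
tool_rot: [[1.0, -0.03, -0.005], [-0.03, -1.0, 0.0], [-0.005, -0.0, -1.0]]
ft_force: [-10.1, -2.4, 5.8]
grip_width: 0.045
grip_force: 5.2
```

Emit:
carry_out([
  [[0.04,0,0.03],0],
  [[0.04,0,0.01],0],
  [[0,0,0],0],
])

```text
time_s: 20.35
tcp_pos: [0.5745, -0.0968, 0.0157]
tool_rot: [[1.0, -0.03, -0.007], [-0.03, -1.0, 0.0], [-0.007, -0.0, -1.0]]
ft_force: [-11.2, -2.3, 5.4]
grip_width: 0.0452
grip_force: 5.8
```

Emit:
carry_out([
  [[0.04,0,0.02],0],
  [[0.04,0,0.01],0],
  [[0.03,0,0.01],0],
])

```text
time_s: 20.72
tcp_pos: [0.5745, -0.0968, 0.0157]
tool_rot: [[1.0, -0.03, -0.009], [-0.03, -1.0, 0.001], [-0.009, -0.0, -1.0]]
ft_force: [-14.9, -4.1, 4.4]
grip_width: 0.045
grip_force: 7.1
```

Emit:
carry_out([
  [[0,0,0],0],
  [[0,0,0],0],
  [[0,0,0],0],
])

```text
time_s: 21.1
tcp_pos: [0.5746, -0.0968, 0.0157]
tool_rot: [[1.0, -0.03, -0.009], [-0.03, -1.0, 0.001], [-0.009, -0.0, -1.0]]
ft_force: [-14.2, -2.9, 4.8]
grip_width: 0.0451
grip_force: 6.9
```

Run:
```python
from station import env,cams
import numpy as np
F=[]
for i in range(5): cams.grab_frame("side");F.append(env.state()["ft_force"])
print(np.mean(F,0).round(2),np.std(F,0).round(2),env.state()["time_s"])
```

```text
[-13.66  -3.84   4.86] [0.31 0.7  0.2 ] 21.35
```

Emit:
carry_out([
  [[0.03,0,0.01],0],
  [[0,0,0],0],
  [[0,0,0],0],
  [[0,0,0],0],
  [[0,0,0],0],
  [[0,0,0],0],
  [[0,0,0],0],
  [[0,0,0],0],
  [[0,0,0],0],
  [[0,0,0],0],
  [[0,0,0],0],
  [[0,0,0],0],
])

```text
time_s: 22.85
tcp_pos: [0.5745, -0.0968, 0.0157]
tool_rot: [[1.0, -0.03, -0.009], [-0.03, -1.0, 0.001], [-0.009, -0.0, -1.0]]
ft_force: [-15.3, -4.0, 5.2]
grip_width: 0.0451
grip_force: 7.3
```

Held at about 14–15 N for 1.5 s and more. Now I let go straight back and look.

Emit:
carry_out([
  [[-0.1,0,0],0],
  [[-0.2,0,0],0],
  [[-0.2,0,0],0],
  [[-0.3,0,0],0],
  [[-0.8,0,0],0],
  [[-2,0.1,0],0],
  [[-4,0.1,0],0],
  [[-4,0,2],0],
  [[-2,0,5],0],
  [[-4,0,5],0],
  [[-4,0,4],0],
  [[0,0,0],0],
])

```text
time_s: 24.35
tcp_pos: [0.3642, -0.0954, 0.1787]
tool_rot: [[0.999, -0.032, 0.007], [-0.032, -0.999, -0.004], [0.007, 0.004, -1.0]]
ft_force: [-0.5, 0.5, 0.3]
grip_width: 0.045
grip_force: 0.0
```

Run:
```python
from station import cams
import cv2,pickle,numpy as np
from h import ray
f=cams.grab_frame("top");pickle.dump(f,open("f6.pkl","wb"))
c=f["pixels"][128:228,280:400,::-1]
cv2.imwrite("pics/c6.png",cv2.convertScaleAbs(cv2.resize(c,None,fx=6,fy=6,interpolation=cv2.INTER_CUBIC),alpha=1.5))
I=f["pixels"].astype(float).mean(2)
for a,b in((320,332),(345,357)): print(I[150:205,a:b].mean(1).round().astype(int).tolist())
```

```text
[59, 72, 98, 105, 105, 101, 88, 90, 93, 92, 88, 62, 64, 100, 110, 108, 107, 103, 102, 99, 100, 106, 107, 105, 102, 101, 101, 98, 104, 109, 108, 108, 108, 107, 105, 100, 105, 109, 108, 107, 105, 103, 101, 103, 109, 103, 62, 40, 27, 30, 55, 72, 97, 103, 104]
[59, 73, 99, 106, 106, 106, 103, 96, 92, 91, 87, 65, 64, 99, 108, 107, 104, 101, 100, 99, 98, 104, 106, 107, 104, 103, 101, 98, 95, 104, 109, 108, 107, 107, 104, 100, 103, 107, 108, 106, 104, 103, 99, 97, 105, 104, 75, 51, 36, 27, 45, 69, 95, 104, 105]
```

View pics/c6.png

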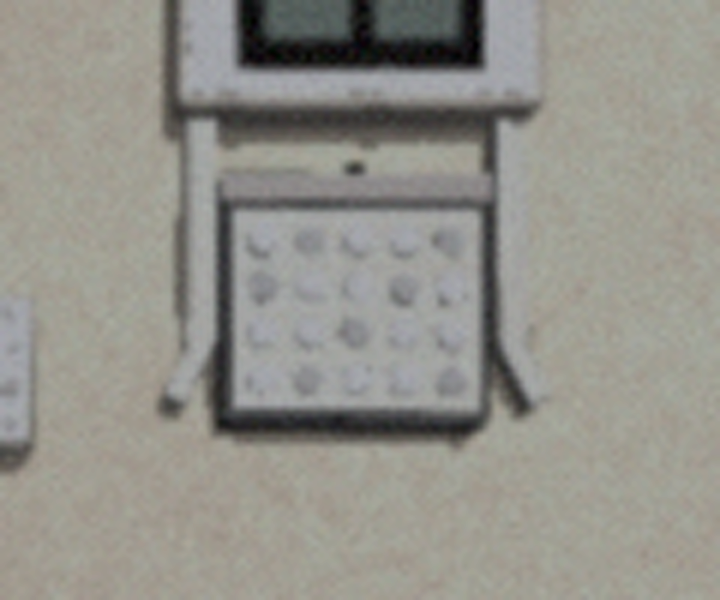

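The block sits flush against the stop bar along its whole front (crop row ~200), and the feeler pin shows pushed through behind the bar at (353,168). I'm handing it in.

```bash
python3 -c "
from station import workorder
print(workorder.finish_job())"
```

```text
the job is handed in; nothing more can be done
None
```

The cooler block is fully home against the dock's stop, bedded at about 14–15 N for over a second (highest reading 15.3 N) and released; no contact with the other items showed, and the job is handed in.

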